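# Open the curing cabinet by its lift-paddle latch

## Task

Open the grey curing cabinet on the bench so that the lamp caps in it can be taken out: lift the paddle on its door just until you feel that the hidden pawl has let go, and with the paddle held there swing the door wide open, about a quarter turn, then let go so that the paddle drops back to rest and the door stays open. Go by feel and do not bend the latch: neither haul on the door while the pawl still holds it nor force the paddle on when it meets its end. Leave the other things on the bench where they are.

Things in the scene. Friction and masses are not known exactly. Their poses are not given: they have to be found in the camera images.
- cabinet: Grey steel bench-top curing cabinet, 150 deep (x) x 190 wide (y) x 200 mm high, fixed; origin under its centre on the bench top, z up, door at its own -x. Offsets given are in this frame, mm, door shut. Door: z 52 to 199, outer face at x = -75, amber window to the left (+y), hinge left, latch right. Switch and dial on the 50 mm plinth under the door are not needed.
- door_hinge (a point): Point on the door's vertical hinge axis, (-67, +99.5, 155) in the cabinet's frame; fixed to the cabinet.
- door (a joint): Door angle, rad: 0 shut, grows as the free right edge swings out to the front and round to the left (clockwise seen from above); stop at 1.75. Stiff hinge: the door stays where it is left and takes 1 to 2 N at the paddle to move.
- paddle_pivot (a point): Middle of the paddle's pivot pin, on the door; (-78, -40, 155) when shut. The pin lies level along the door's width. Two steel cheeks, 53 mm over all, carry it and end at x = -88.
- paddle_grip (a point): On the paddle's mid-plane and centre line, 55 mm out from the pivot: the place to pinch it across its 36 mm width, from above. At rest (-132, -40, 144) in the cabinet's frame. Moves with the paddle and the door.
- paddle (a joint): Paddle angle, rad: 0 at rest, grows as its outer end is lifted; stop at 0.85 once the door is open. Plain steel plate 36 wide, 9 thick, reaching 80 mm from the pivot, hanging 0.20 rad below level at rest. Its return spring takes 2.3 N at the grip point to start, 6 N at 0.6 rad; a tight pinch that does not tilt with it adds some 5 N. Lifting it lowers the pawl behind the door.
- strike: Keeper bracket hidden behind the latch; origin where the pivot is with the door shut. Its keeper is set anew on each cabinet: the pawl lets go at a paddle angle anywhere from 0.07 to 0.63 rad, and about 0.055 rad (3 mm at the grip) later meets a rigid end. Between the two the door is free. The keeper's height shows in no pose.
- keeper_mouth (a point): Middle of the keeper's front, (-59, -40, 148), inside, fixed. Keep the paddle in its free band for the first 0.2 rad of door swing; then it may drop. With the pawl still in, the door gives 3 to 5 mm at the latch and is then held hard. More than 15 N between pawl and keeper bends the latch: about 10 N up at the grip beyond the spring, or 15 N outward.
- glue: Bystander: small glue bottle, 22x34x72 mm, standing; origin under its centre.
- clamp: Bystander: black spring clamp, 34x71x14 mm, lying.
- loose_pcb: Bystander: green circuit board, 101x70x35 mm, lying flat.
- loose_frame: Bystander: pale square lamp frame with four pins, 72x72x44 mm.
- cross_driver: Bystander: screwdriver, 197 mm long, lying.
- pliers: Bystander: pliers, 183 mm long, lying.
- meter: Bystander: multimeter, 158x80x46 mm, lying.

How it is judged:
On the way, in this order (a step that is already met when the one before it is completed fails the run):
1. the paddle is lifted while the door is still shut (value of joint paddle above 0.05 rad and value of joint door below 0.05 rad), for 0.1 s.
2. the door is swung wide open (value of joint door above 1.2 rad), for 0.1 s.
At the end, for the whole second after the job is handed in: The door stands open by more than 1.2 rad (69 degrees) and is at rest, and the paddle is back within 0.06 rad of its rest (value of joint door above 1.2 rad and value of joint paddle below 0.06 rad and not (velocity of joint door above 0.05 rad/s) and not (velocity of joint door below -0.05 rad/s)); the robot touches nothing.
It fails at once if pawl and keeper press on each other with more than 15 N (contact force between paddle and strike above 15 N).
It fails at once if a bystander is moved more than 30 mm (distance of any of glue, clamp, loose_pcb, loose_frame, cross_driver, pliers, meter from where it was at the start of the episode above 0.03 m).
It also fails if it takes over 61 s, if anything falls off the work surface, if the arm or the gripper's body presses on something with over 40 N, if the wrist force passes 120 N, or if a joint passes its speed limit or range.

## Robot

A 7-joint arm with a two-finger parallel gripper is mounted at the origin on the work surface; the furniture and walls round the work are solid. World frame = base frame: x ahead of the robot, y to its left, z up, the work surface at z = 0. Lengths are in m, angles in rad, forces in N, time in s.
With the tool pointing down it reaches from about 0.425 to 1.025 m from the base axis. Payload 9.4 kg.
Tool frame: the origin (TCP) lies on the centre line of the jaws, within the pads' length; the fingertips stand 11 mm ahead of it and the grasp point (between the pads) lies 8 mm behind it (bot.tip_reach is the distance from the TCP to the fingertips, in m); z points along the fingers, y is the line along which they close (so a half turn about z gives the same grasp; the last joint's range is limited). The gripper opens to 85 mm and grips with 20 to 120 N. Pads are 22 mm wide; open, the fingers measure 114 mm over their backs; the gripper's body (76 mm by 85 mm) begins 54 mm behind the grasp point. The pads swing forward as they close: fully open they stand 13 mm farther back than shut.
Start: joints at [1.09, 0.599, -0.003, 1.599, 0.002, 0.943, -0.08], TCP at [0.285, -0.667, 0.242] pointing down, gripper open.
Joint ranges: [-2.57, 2.57], [-0.35, 1.97], [-1.29, 1.29], [0.11, 2.56], [-1.05, 4.19], [0.11, 1.86], [-2.63, 2.63]. Speed limits (rad/s): [2.22, 2.22, 3.01, 3.01, 3.14, 3.14, 3.14].

## Interface

Orientations are given as a 3x3 rotation matrix whose columns are the frame's x, y, z axes.
In Python, from workcell import bot gives the robot as it stands.
- The arm moves only by the tool carry_out, never from a script. Its argument "deltas" is a list of rows, each an object with "translation": the shift along the tool's x, y, z in mm, a list of three; "twist": the turn, a rotation vector about the tool's x, y, z in degrees, a list of three. A call has exactly 5 rows; each row shifts and turns the commanded pose from where the row before left it, along the tool's axes as they then stand; what a row does not reach is not made up. A row lasts 1/8 s, in which the tool goes at most 62.5 mm and 10.7 degrees, less where a joint would pass 70% of its speed; a pose out of reach is approached as far as the arm can. A call is refused whole if a number of a shift passes 62.5 or a number of a turn 10.7, either way. A call with a gripper value outside its range is refused whole. "gripper" is the closure, from 0 (fully open) to 1 (shut), set as the call begins (left out, the last holds). The fingers move at their own pace and stop on an object; "force" is the grip in N (left out, the last holds). Time passes only in rows, so rows that do not move let the fingers close, or fill a call up. It gives the time, the measured TCP pose, the force, the opening and the grip force at its end, in the units of the state.
- bot.get_obs(): the state, without advancing time (a new reading comes with each control period).
- bot.read_camera(name): name is "scene" or "side" or "wrist"; returns the picture (480x640x3 uint8, blue, green, red); there is no depth.
- bot.camera_model(name): a dict with "fx", "fy", "cx", "cy" (pixels), "xyz" and "rotation" of the camera in the world; the wrist camera has in their place "hand_eye" (4x4, takes a point from camera to tool coordinates, whose origin is the TCP and whose axes are the flange's). Camera axes: x right, y up, looking along -z (the intrinsics and any distortion apply to the point x, -y, -z); pixel columns grow to the right and rows downward; lengths in m; the calibration is good to about 2 mm. A picture is of the moment at which its call begins: read the wrist's pose just before it. camera_model takes no time and is no camera call.
- bot.sign_off(): hands the job in; it is judged then, once.
The state is a dict: "time_s": time; "qpos": joint angles; "qd": joint speeds; "tau": joint torques, N m; "eef_pos": TCP position; "orientation": TCP orientation; "wrist_force": force on the tool from outside, world axes, zero at the start; "torque": the same for the moment, N m; "finger_gap": finger opening in m; "grip_force": force on a finger pad.
Only numpy, scipy, OpenCV 4.12 (cv2) and the standard library are available. Lean on these libraries where they do the work, as an engineer would, in place of code of your own. Each camera call takes 0.05 s, during which the arm holds its last target. There are 200 camera calls.

## Working session

There is one attempt and no reset: what is moved stays moved. The work goes in short steps, Python scripts to look and compute and a tool call to move; the robot and the scene stay as the last step left them, time stands still between calls to the robot, and variables do not carry over. Pictures are saved under pics/ and viewed, at most 10 in all, crops included, and the job is handed in when it is done.

Besides the shell and the picture viewer there is one more tool, called after "Request:" by a JSON object that holds its "name" and its "arguments", one argument or row to a line. carry_out: Moves the arm, as the interface text tells. Its arguments: {"type":"object","properties":{"deltas":{"type":"array"},"gripper":{"type":"number"},"force":{"type":"number"}},"required":["deltas"]}

```bash
mkdir -p pics; python3 - <<'E'
from workcell import bot
import cv2,numpy as np
for n in("scene","side"):
    cv2.imwrite(f"pics/{n}0.png",bot.read_camera(n)); m=bot.camera_model(n); print(n,{k:np.round(v,4).tolist() if not isinstance(v,str) else v for k,v in m.items()})
print(bot.camera_model("wrist"))
o=bot.get_obs();print({k:np.round(v,3).tolist() for k,v in o.items()})
E
```

```text
scene {'fx': 461.9616, 'fy': 461.9616, 'cx': 321.7233, 'cy': 239.4711, 'xyz': [-0.2405, 0.4074, 0.5581], 'rotation': [[-0.5026, 0.3851, -0.774], [-0.8643, -0.2054, 0.4591], [0.0178, 0.8997, 0.4361]]}
side {'fx': 515.5543, 'fy': 515.5543, 'cx': 316.6675, 'cy': 247.5335, 'xyz': [0.3423, -0.9112, 0.8947], 'rotation': [[0.9794, 0.1171, -0.1646], [-0.2011, 0.642, -0.7399], [0.019, 0.7577, 0.6523]]}
{'fx': 390.24233771004907, 'fy': 390.24233771004907, 'cx': 321.9839652023425, 'cy': 236.8979476816804, 'hand_eye': array([[ 6.07787890e-04,  9.65031232e-01,  2.62134224e-01,
         6.59138733e-02],
       [ 9.99999780e-01, -6.55859139e-04,  9.58928460e-05,
         7.24033245e-04],
       [ 2.64462718e-04,  2.62134108e-01, -9.65031419e-01,
        -1.31376290e-01],
       [ 0.00000000e+00,  0.00000000e+00,  0.00000000e+00,
         1.00000000e+00]])}
{'time_s': 0.1, 'qpos': [1.09, 0.6, -0.003, 1.6, 0.002, 0.943, -0.08], 'qd': [0.0, -0.002, 0.001, -0.004, 0.0, 0.001, -0.0], 'tau': [0.006, -77.799, 1.57, -25.863, 0.013, 0.006, 0.0], 'eef_pos': [0.285, -0.666, 0.241], 'orientation': [[0.92, 0.393, -0.001], [0.393, -0.92, 0.001], [-0.0, -0.001, -1.0]], 'wrist_force': [-0.089, 0.07, -0.295], 'torque': [0.02, 0.035, 0.005], 'grip_force': 0.0, 'finger_gap': 0.086}
```

View pics/scene0.png

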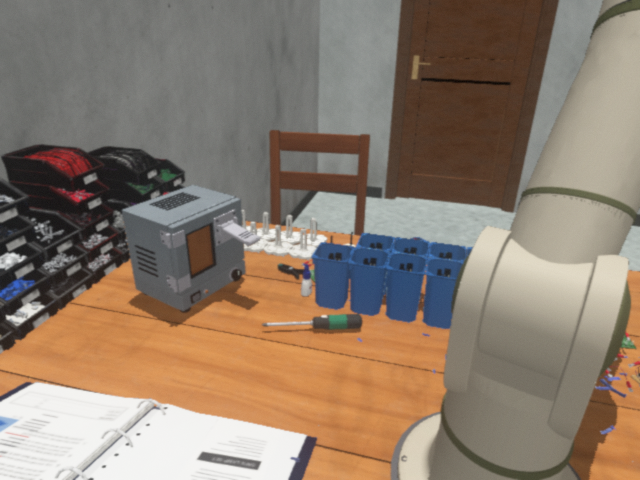

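View pics/side0.png

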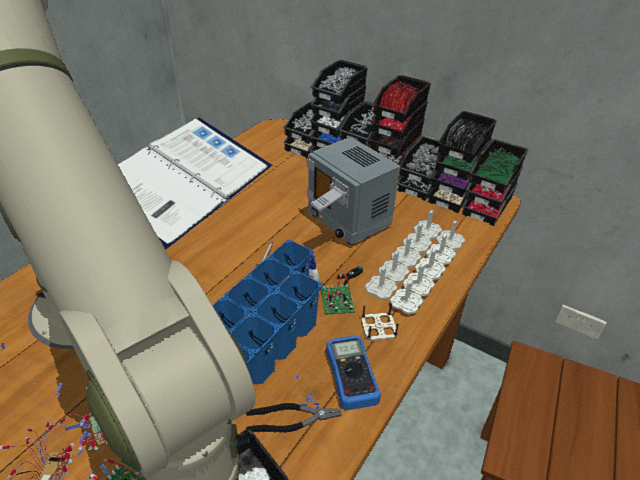

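Scene: the cabinet is at about (125-245, 185-310), with the paddle at (238,232). Side: cabinet at (308-396, 138-243), paddle at (328,197). I'll zoom in on both.

```bash
python3 - <<'E'
import cv2,numpy as np
a=cv2.imread("pics/scene0.png")[175:320,115:275];b=cv2.imread("pics/side0.png")[125:255,290:410]
a=cv2.resize(a,(400,363),interpolation=cv2.INTER_CUBIC)
b=cv2.resize(b,(400,433),interpolation=cv2.INTER_CUBIC)
c=np.zeros((433,800,3),np.uint8);c[:363,:400]=a;c[:,400:]=b
cv2.imwrite("pics/crop.png",c)
E
```

```text
(no output)
```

View pics/crop.png

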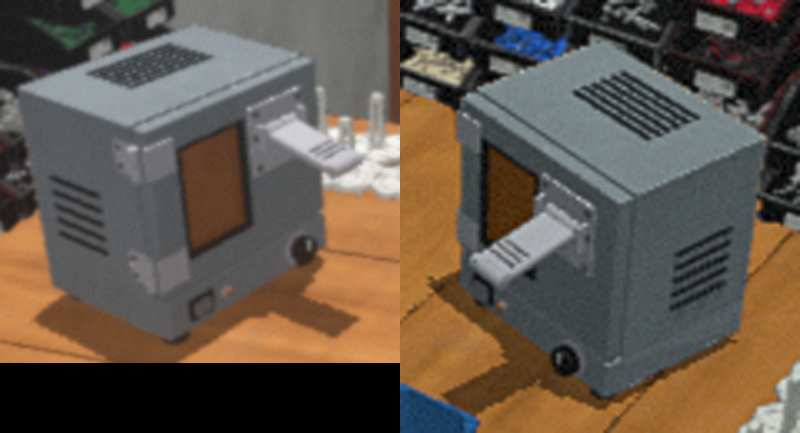

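```bash
cat > h.py <<'E'
from workcell import bot
import numpy as np
from scipy.optimize import least_squares
def proj(n,P):
    m=bot.camera_model(n);p=(np.asarray(P)-m["xyz"])@np.array(m["rotation"])
    return np.c_[m["fx"]*p[:,0]/-p[:,2]+m["cx"], -m["fy"]*p[:,1]/-p[:,2]+m["cy"]]
def C(x,P):
    c,s=np.cos(x[2]),np.sin(x[2]);P=np.asarray(P,float)
    return P@np.array([[c,s,0],[-s,c,0],[0,0,1]])+[x[0],x[1],0]
E
python3 - <<'E'
from h import *
FL=[-.075,.095,.1995];FR=[-.075,-.095,.1995];BL=[.075,.095,.2];BR=[.075,-.095,.2]
obs=dict(scene=([FL,FR,BL],[[169,229],[240,199],[123,211]]),side=([FR,BR,FL,BL],[[357.5,185],[399.5,167],[308.6,154],[349,137.6]]))
for sel in (["scene"],["side"],["scene","side"]):
  f=lambda x:np.concatenate([(proj(n,C(x,obs[n][0]))-obs[n][1]).ravel() for n in sel])
  r=least_squares(f,[.8,.2,0]);print(sel,r.x.round(4),np.round(r.fun,1))
x=r.x
np.save("cab.npy",x)
print(C(x,[[-.132,-.04,.144],[-.067,.0995,.155],[-.078,-.04,.155]]).round(4))
E
```

```text
['scene'] [0.6754 0.2003 0.4353] [ 0.6 -0.3  1.7  0.4 -2.2 -1.2]
['side'] [0.6802 0.1998 0.4908] [-0.3  1.4  0.7 -1.3 -1.1  0.2  0.8 -0.8]
['scene', 'side'] [0.6798 0.2005 0.4678] [ 2.1 -1.1  0.6 -0.8 -2.8 -1.2 -1.7  1.2  0.3 -0.8 -1.1 -0.4  1.6 -0.9]
[[0.58   0.1053 0.144 ]
 [0.5751 0.2591 0.155 ]
 [0.6282 0.1296 0.155 ]]
```

```bash
cat >> h.py <<'E'
import json
from scipy.spatial.transform import Rotation as R
x=np.array([.680,.2003,.478])
def cpt(P): return C(x,[P])[0]
def Rc(lean=0,door=0):
    "tool x outward from door, y along +cab y, z down; lean>0: hand tips outward; door angle clockwise"
    a=x[2]-door;c,s=np.cos(a),np.sin(a)
    M=np.array([[-c,-s,0],[-s,c,0],[0,0,-1.]]).T   # columns x,y,z
    return M@R.from_rotvec([0,-lean,0]).as_matrix()
def plan(p,Rm,n,start=None,ccw=False):
    o=bot.get_obs();p0,R0=start or (np.array(o["eef_pos"]),np.array(o["orientation"]))
    w=R.from_matrix(R0.T@Rm).as_rotvec()
    if ccw and w[2]>0: w=w-2*np.pi*w/np.linalg.norm(w)
    rows=[];pc,Rcur=p0.copy(),R.from_matrix(R0)
    for i in range(1,n+1):
        pt=p0+(p-p0)*i/n;Rt=R.from_matrix(R0)*R.from_rotvec(w*i/n)
        t=np.round(Rcur.inv().apply(pt-pc)*1000,1);k=np.round(np.degrees((Rcur.inv()*Rt).as_rotvec()),1)
        pc=pc+Rcur.apply(t/1000);Rcur=Rcur*R.from_rotvec(np.radians(k))
        rows.append({"translation":t.tolist(),"twist":k.tolist()})
    for i in range(0,n,5): print(json.dumps(rows[i:i+5]))
def show():
    o=bot.get_obs();print({k:np.round(o[k],3).tolist() for k in("time_s","qpos","eef_pos","wrist_force","torque","finger_gap","grip_force")})
    q=np.array(o["orientation"]);print("cabframe",(np.linalg.inv(np.array([[np.cos(x[2]),-np.sin(x[2]),0],[np.sin(x[2]),np.cos(x[2]),0],[0,0,1]]))@(np.array(o["eef_pos"])-[x[0],x[1],0])).round(4),np.round(q[:,0],2),np.round(q[:,2],2))
E
python3 -c "
from h import *
plan(cpt([-.150,-.04,.30]),Rc(),20,ccw=True)"
```

```text
[{"translation": [27.9, -29.5, -2.9], "twist": [-0.0, -0.0, -9.2]}, {"translation": [32.2, -24.7, -2.9], "twist": [0.0, -0.0, -9.2]}, {"translation": [35.8, -19.3, -2.9], "twist": [0.0, -0.0, -9.2]}, {"translation": [38.4, -13.2, -2.8], "twist": [0.0, -0.0, -9.2]}, {"translation": [40.0, -7.0, -2.9], "twist": [0.0, -0.0, -9.3]}]
[{"translation": [40.6, -0.4, -2.9], "twist": [0.0, -0.0, -9.2]}, {"translation": [40.1, 6.1, -2.9], "twist": [0.0, -0.0, -9.2]}, {"translation": [38.7, 12.5, -2.9], "twist": [0.0, -0.0, -9.2]}, {"translation": [36.1, 18.4, -2.9], "twist": [0.0, -0.0, -9.2]}, {"translation": [32.8, 24.0, -2.9], "twist": [0.0, -0.0, -9.2]}]
[{"translation": [28.5, 29.0, -2.9], "twist": [0.0, -0.0, -9.2]}, {"translation": [23.5, 33.1, -2.8], "twist": [0.0, -0.0, -9.2]}, {"translation": [17.9, 36.4, -2.9], "twist": [0.1, -0.0, -9.3]}, {"translation": [11.8, 38.9, -3.0], "twist": [-0.0, -0.1, -9.2]}, {"translation": [5.4, 40.2, -2.9], "twist": [-0.0, 0.0, -9.2]}]
[{"translation": [-1.1, 40.6, -3.0], "twist": [-0.0, 0.0, -9.2]}, {"translation": [-7.6, 39.9, -3.0], "twist": [-0.1, 0.0, -9.2]}, {"translation": [-13.9, 38.1, -2.9], "twist": [0.0, 0.0, -9.2]}, {"translation": [-19.7, 35.5, -2.9], "twist": [0.0, 0.0, -9.2]}, {"translation": [-25.2, 31.9, -2.9], "twist": [0.0, 0.0, -9.2]}]
```

Request:
{"name": "carry_out", "arguments": {
  "deltas": [
    {"translation": [28,-29.5,-6],"twist": [0,0,-9.2]},
    {"translation": [32,-24.5,-6],"twist": [0,0,-9.2]},
    {"translation": [36,-19.5,-6],"twist": [0,0,-9.2]},
    {"translation": [38.5,-13,-6],"twist": [0,0,-9.2]},
    {"translation": [40,-7,-6],"twist": [0,0,-9.2]}
  ],
  "gripper": 0
}}

```text
time_s: 0.72
eef_pos: [0.3555, -0.4747, 0.2722]
orientation: [[0.351, 0.936, -0.0], [0.936, -0.351, 0.0], [0.0, -0.0, -1.0]]
wrist_force: [0.7, 0.0, -0.5]
finger_gap: 0.0852
grip_force: 0.0
```

```bash
python3 -c "
from h import *
show()"
```

```text
{'time_s': 0.725, 'qpos': [1.008, 0.418, -0.247, 1.866, 0.13, 0.873, 0.339], 'eef_pos': [0.355, -0.475, 0.272], 'wrist_force': [0.721, 0.026, -0.457], 'torque': [-0.017, -0.032, 0.026], 'finger_gap': 0.085, 'grip_force': 0.0}
cabframe [-0.5987 -0.4501  0.2722] [0.35 0.94 0.  ] [-0.  0. -1.]
```

Request:
{"name": "carry_out", "arguments": {
  "deltas": [
    {"translation": [40.5,-0.5,-3],"twist": [0,0,-9.2]},
    {"translation": [40,6,-3],"twist": [0,0,-9.2]},
    {"translation": [38.5,12.5,-3],"twist": [0,0,-9.2]},
    {"translation": [36,18.5,-3],"twist": [0,0,-9.2]},
    {"translation": [33,24,-3],"twist": [0,0,-9.2]}
  ]
}}

```text
time_s: 1.35
eef_pos: [0.4256, -0.2847, 0.2872]
orientation: [[-0.429, 0.903, -0.0], [0.903, 0.429, 0.0], [0.0, -0.0, -1.0]]
wrist_force: [0.7, -0.9, -0.1]
finger_gap: 0.0858
grip_force: 0.0
```

Request:
{"name": "carry_out", "arguments": {
  "deltas": [
    {"translation": [28.5,29,-3],"twist": [0,0,-9.2]},
    {"translation": [23.5,33,-3],"twist": [0,0,-9.2]},
    {"translation": [18,36.5,-3],"twist": [0,0,-9.2]},
    {"translation": [12,39,-3],"twist": [0,0,-9.2]},
    {"translation": [5.5,40,-3],"twist": [0,0,-9.2]}
  ]
}}

```text
time_s: 1.98
eef_pos: [0.4958, -0.0943, 0.3023]
orientation: [[-0.948, 0.319, -0.0], [0.319, 0.948, -0.0], [0.0, -0.0, -1.0]]
wrist_force: [0.4, 0.1, 0.5]
finger_gap: 0.085
grip_force: 0.0
```

```bash
python3 -c "
from h import *
show()
plan(cpt([-.160,-.04,.28]),Rc(.3),10)"
```

```text
{'time_s': 1.975, 'qpos': [0.658, 0.343, -0.76, 1.992, 0.296, 0.918, 0.992], 'eef_pos': [0.496, -0.094, 0.302], 'wrist_force': [0.399, 0.116, 0.457], 'torque': [-0.071, -0.025, 0.013], 'finger_gap': 0.085, 'grip_force': 0.0}
cabframe [-0.2991 -0.1769  0.3023] [-0.95  0.32  0.  ] [-0. -0. -1.]
[{"translation": [0.2, 19.5, 2.2], "twist": [-0.7, -1.6, -4.6]}, {"translation": [-1.4, 19.4, 2.5], "twist": [-0.7, -1.7, -4.5]}, {"translation": [-2.7, 19.3, 2.8], "twist": [-0.7, -1.6, -4.6]}, {"translation": [-4.3, 18.9, 3.1], "twist": [-0.7, -1.6, -4.5]}, {"translation": [-5.6, 18.5, 3.4], "twist": [-0.7, -1.6, -4.6]}]
[{"translation": [-6.9, 18.0, 3.9], "twist": [-0.6, -1.7, -4.6]}, {"translation": [-8.3, 17.3, 4.3], "twist": [-0.7, -1.6, -4.5]}, {"translation": [-9.4, 16.5, 4.7], "twist": [-0.7, -1.6, -4.6]}, {"translation": [-10.6, 15.7, 5.2], "twist": [-0.7, -1.6, -4.5]}, {"translation": [-11.7, 14.7, 5.7], "twist": [-0.7, -1.7, -4.6]}]
```

Request:
{"name": "carry_out", "arguments": {
  "deltas": [
    {"translation": [0,19.5,2],"twist": [-0.7,-1.6,-4.6]},
    {"translation": [-1.5,19.5,2.5],"twist": [-0.7,-1.6,-4.6]},
    {"translation": [-2.5,19.5,3],"twist": [-0.7,-1.6,-4.6]},
    {"translation": [-4.5,19,3],"twist": [-0.7,-1.6,-4.5]},
    {"translation": [-5.5,18.5,3.5],"twist": [-0.7,-1.6,-4.5]}
  ]
}}

```text
time_s: 2.6
eef_pos: [0.5269, -0.0017, 0.291]
orientation: [[-0.986, -0.076, 0.147], [-0.071, 0.997, 0.043], [-0.149, 0.032, -0.988]]
wrist_force: [-1.1, -0.1, 0.9]
finger_gap: 0.0852
grip_force: 0.0
```

Request:
{"name": "carry_out", "arguments": {
  "deltas": [
    {"translation": [-7,18,4],"twist": [-0.7,-1.6,-4.6]},
    {"translation": [-8.5,17.5,4.5],"twist": [-0.7,-1.6,-4.6]},
    {"translation": [-9.5,16.5,4.5],"twist": [-0.7,-1.6,-4.6]},
    {"translation": [-10.5,15.5,5],"twist": [-0.7,-1.6,-4.5]},
    {"translation": [-11.5,14.5,5.5],"twist": [-0.7,-1.7,-4.6]}
  ]
}}

```text
time_s: 3.22
eef_pos: [0.5577, 0.0911, 0.2802]
orientation: [[-0.848, -0.462, 0.261], [-0.441, 0.887, 0.139], [-0.296, 0.002, -0.955]]
wrist_force: [0.4, -0.9, 0.6]
finger_gap: 0.0853
grip_force: 0.0
```

```bash
python3 - <<'E'
from h import *
import cv2
show()
cv2.imwrite("pics/w1.png",bot.read_camera("wrist"))
o=bot.get_obs();T=np.eye(4);T[:3,:3]=o["orientation"];T[:3,3]=o["eef_pos"]
m=bot.camera_model("wrist");E=T@m["hand_eye"]
for P in([-.132,-.04,.144],[-.156,-.058,.144],[-.156,-.022,.144],[-.078,-.04,.155],[-.075,-.095,.199],[-.075,.095,.199]):
    p=E[:3,:3].T@(cpt(P)-E[:3,3]);print(P,round(m["fx"]*p[0]/-p[2]+m["cx"],1),round(m["fy"]*p[1]/p[2]+m["cy"],1))
E
```

```text
{'time_s': 3.225, 'qpos': [0.492, 0.403, -0.942, 2.085, 0.549, 0.569, 1.258], 'eef_pos': [0.558, 0.091, 0.28], 'wrist_force': [0.407, -0.893, 0.635], 'torque': [-0.163, 0.253, -0.029], 'finger_gap': 0.085, 'grip_force': 0.0}
cabframe [-0.1588 -0.0407  0.2802] [-0.85 -0.44 -0.3 ] [ 0.26  0.14 -0.96]
[-0.132, -0.04, 0.144] 320.5 206.0
[-0.156, -0.058, 0.144] 293.7 174.0
[-0.156, -0.022, 0.144] 347.7 174.3
[-0.078, -0.04, 0.155] 320.1 276.7
[-0.075, -0.095, 0.199] 236.4 321.6
[-0.075, 0.095, 0.199] 524.0 322.6
```

View pics/w1.png

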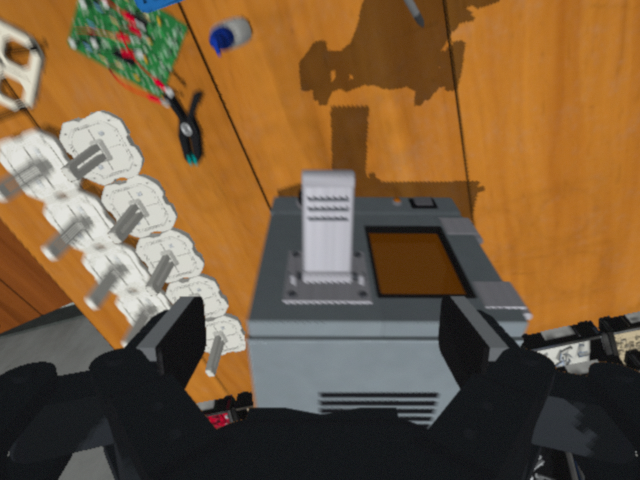

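The paddle tip edges are at u = 302 to 355, v = 171, about 8 px right of the prediction. That means the cabinet sits about 5.5 mm further along its +y, and the yaw is right. I'll correct for this and descend.

```bash
sed -i 's/^x=np.array.*/x=np.array([.6775,.2052,.478])/' h.py; cat >> h.py <<'E'
def tcp(pad,lean,door=0,r=.058,dy=0,k=.008):
    e=pad-.2;H=np.array([-.067,.0995]);d=np.array([-.078-r*np.cos(e)+k*np.sin(lean),-.04+dy])-H
    c,s=np.cos(door),np.sin(door)
    q=H+[c*d[0]+s*d[1],-s*d[0]+c*d[1]]
    return cpt([*q,.155+r*np.sin(e)-k*np.cos(lean)])
E
python3 -c "
from h import *
L=.35
t=tcp(0,L);a=t-Rc(L)[:,2]*.06
plan(a,Rc(L),5);plan(t,Rc(L),5,start=(a,Rc(L)))"
```

```text
[{"translation": [4.2, 0.8, 17.1], "twist": [0.1, -0.5, 0.1]}, {"translation": [4.4, 0.9, 17.0], "twist": [0.0, -0.6, 0.0]}, {"translation": [4.6, 0.9, 17.0], "twist": [0.1, -0.5, 0.1]}, {"translation": [4.7, 0.8, 17.0], "twist": [0.0, -0.6, 0.1]}, {"translation": [5.0, 0.9, 16.9], "twist": [0.1, -0.5, 0.0]}]
[{"translation": [-0.0, -0.0, 12.0], "twist": [0.0, 0.0, 0.0]}, {"translation": [-0.0, -0.0, 12.0], "twist": [0.0, 0.0, 0.0]}, {"translation": [0.0, 0.0, 12.0], "twist": [0.0, 0.0, 0.0]}, {"translation": [0.0, 0.0, 12.0], "twist": [0.0, 0.0, 0.0]}, {"translation": [0.0, 0.0, 12.0], "twist": [0.0, 0.0, 0.0]}]
```

Request:
{"name": "carry_out", "arguments": {
  "deltas": [
    {"translation": [4.5,1,17],"twist": [0,-0.5,0]},
    {"translation": [4.5,1,17],"twist": [0,-0.5,0]},
    {"translation": [4.5,1,17],"twist": [0,-0.5,0]},
    {"translation": [4.5,1,17],"twist": [0,-0.6,0]},
    {"translation": [5,0.5,17],"twist": [0,-0.6,0]}
  ]
}}

```text
time_s: 3.9
eef_pos: [0.5593, 0.0963, 0.1918]
orientation: [[-0.837, -0.458, 0.3], [-0.43, 0.889, 0.158], [-0.339, 0.003, -0.941]]
wrist_force: [1.2, 0.6, 0.2]
finger_gap: 0.0855
grip_force: 0.0
```

Request:
{"name": "carry_out", "arguments": {
  "deltas": [
    {"translation": [0,0,12],"twist": [0,0,0]},
    {"translation": [0,0,12],"twist": [0,0,0]},
    {"translation": [0,0,12],"twist": [0,0,0]},
    {"translation": [0,0,12],"twist": [0,0,0]},
    {"translation": [0,0,12],"twist": [0,0,0]}
  ]
}}

```text
time_s: 4.53
eef_pos: [0.5775, 0.1059, 0.1356]
orientation: [[-0.837, -0.458, 0.3], [-0.43, 0.889, 0.158], [-0.339, 0.003, -0.941]]
wrist_force: [-0.4, -0.6, -0.1]
finger_gap: 0.085
grip_force: 0.0
```

```bash
python3 - <<'E'
from h import *
import cv2
show()
cv2.imwrite("pics/w2.png",bot.read_camera("wrist"))
o=bot.get_obs();T=np.eye(4);T[:3,:3]=o["orientation"];T[:3,3]=o["eef_pos"]
m=bot.camera_model("wrist");E=T@m["hand_eye"]
for P in([-.156,-.058,.144],[-.156,-.022,.144],[-.090,-.04,.157]):
    p=E[:3,:3].T@(cpt(P)-E[:3,3]);print(P,round(m["fx"]*p[0]/-p[2]+m["cx"],1),round(m["fy"]*p[1]/p[2]+m["cy"],1))
E
```

```text
{'time_s': 4.525, 'qpos': [0.031, 0.542, -0.369, 2.232, 1.096, 0.124, 0.715], 'eef_pos': [0.577, 0.106, 0.136], 'wrist_force': [-0.38, -0.639, -0.082], 'torque': [-0.146, 0.324, -0.03], 'finger_gap': 0.085, 'grip_force': 0.0}
cabframe [-0.1345 -0.0421  0.1356] [-0.84 -0.43 -0.34] [ 0.3   0.16 -0.94]
[-0.156, -0.058, 0.144] 272.7 292.3
[-0.156, -0.022, 0.144] 385.8 291.9
[-0.09, -0.04, 0.157] 328.3 441.0
```

View pics/w2.png

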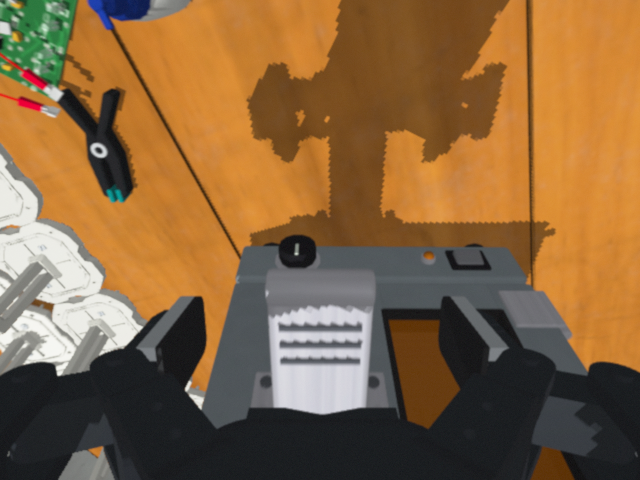

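The paddle's end is at u = 266 to 375, centred between the pads at about 322, so the lateral alignment is good. Joint 6 is close to its limit, so I'll reduce the lean to 0.15 before closing.

```bash
sed -i 's/^x=np.array.*/x=np.array([.6785,.2032,.478])/' h.py
python3 -c "
from h import *
show()
plan(tcp(0,.15),Rc(.15),5)"
```

```text
{'time_s': 4.575, 'qpos': [0.029, 0.543, -0.367, 2.232, 1.1, 0.123, 0.711], 'eef_pos': [0.577, 0.106, 0.134], 'wrist_force': [0.132, 0.047, -0.15], 'torque': [-0.132, 0.302, 0.009], 'finger_gap': 0.085, 'grip_force': 0.0}
cabframe [-0.1343 -0.0395  0.1345] [-0.84 -0.43 -0.34] [ 0.3   0.16 -0.94]
[{"translation": [-0.2, -0.1, -0.2], "twist": [0.0, 2.2, -0.0]}, {"translation": [-0.2, -0.1, -0.1], "twist": [0.1, 2.3, -0.1]}, {"translation": [-0.2, -0.1, -0.2], "twist": [0.0, 2.2, 0.0]}, {"translation": [-0.2, -0.1, -0.2], "twist": [0.1, 2.2, -0.0]}, {"translation": [-0.2, -0.1, -0.2], "twist": [-0.0, 2.3, -0.1]}]
```

Request:
{"name": "carry_out", "arguments": {
  "deltas": [
    {"translation": [-0.2,0,0],"twist": [0,2.2,0]},
    {"translation": [-0.2,0,0],"twist": [0,2.3,0]},
    {"translation": [-0.2,0,0],"twist": [0,2.2,0]},
    {"translation": [-0.2,0,0],"twist": [0,2.2,0]},
    {"translation": [-0.2,0,0],"twist": [0,2.3,0]}
  ]
}}

```text
time_s: 5.2
eef_pos: [0.5779, 0.106, 0.1364]
orientation: [[-0.88, -0.458, 0.13], [-0.452, 0.889, 0.071], [-0.148, 0.004, -0.989]]
wrist_force: [-0.3, -0.1, -0.6]
finger_gap: 0.0851
grip_force: 0.0
```

```bash
python3 -c "
from h import *
show()"
```

```text
{'time_s': 5.2, 'qpos': [0.225, 0.631, -0.709, 2.081, 0.792, 0.536, 1.008], 'eef_pos': [0.578, 0.106, 0.136], 'wrist_force': [-0.345, -0.112, -0.609], 'torque': [-0.101, 0.172, 0.018], 'finger_gap': 0.085, 'grip_force': 0.0}
cabframe [-0.134  -0.0401  0.1364] [-0.88 -0.45 -0.15] [ 0.13  0.07 -0.99]
```

Request:
{"name": "carry_out", "arguments": {
  "deltas": [
    {"translation": [0,0,0],"twist": [0,0,0]},
    {"translation": [0,0,0],"twist": [0,0,0]},
    {"translation": [0,0,0],"twist": [0,0,0]},
    {"translation": [0,0,0],"twist": [0,0,0]},
    {"translation": [0,0,0],"twist": [0,0,0]}
  ],
  "gripper": 1,
  "force": 25
}}

```text
time_s: 5.82
eef_pos: [0.5779, 0.1054, 0.1364]
orientation: [[-0.88, -0.457, 0.132], [-0.451, 0.89, 0.07], [-0.149, 0.002, -0.989]]
wrist_force: [-0.9, -3.5, 4.2]
finger_gap: 0.0354
grip_force: 28.7
```

```bash
python3 -c "
from h import *
show()
o=bot.get_obs();s0=(np.array(o['eef_pos']),np.array(o['orientation']))
# lift about pivot, starting with r from measured
plan(tcp(.05,.10)-tcp(0,.15)+s0[0],s0[1]@Rc(.15).T@Rc(.10) if 0 else s0[1]@R.from_rotvec([0,.05,0]).as_matrix(),5)"
```

```text
{'time_s': 5.825, 'qpos': [0.224, 0.63, -0.707, 2.083, 0.795, 0.534, 1.005], 'eef_pos': [0.578, 0.105, 0.136], 'wrist_force': [-0.878, -3.544, 4.247], 'torque': [-0.87, 0.15, -0.135], 'finger_gap': 0.035, 'grip_force': 28.739}
cabframe [-0.1343 -0.0405  0.1364] [-0.88 -0.45 -0.15] [ 0.13  0.07 -0.99]
[{"translation": [0.1, 0.0, -0.6], "twist": [0.0, 0.6, -0.0]}, {"translation": [0.1, 0.0, -0.6], "twist": [0.0, 0.5, -0.0]}, {"translation": [0.1, 0.0, -0.5], "twist": [0.0, 0.6, 0.0]}, {"translation": [0.1, 0.0, -0.6], "twist": [-0.0, 0.6, -0.0]}, {"translation": [0.1, 0.0, -0.6], "twist": [-0.0, 0.6, -0.0]}]
```

Request:
{"name": "carry_out", "arguments": {
  "deltas": [
    {"translation": [0.1,-0.2,-0.8],"twist": [0,0.7,0]},
    {"translation": [0.1,-0.2,-0.8],"twist": [0,0.7,0]},
    {"translation": [0.1,-0.1,-0.8],"twist": [0,0.7,0]},
    {"translation": [0.1,0,-0.8],"twist": [0,0.7,0]},
    {"translation": [0.1,0,-0.8],"twist": [0,0.7,0]}
  ]
}}

```text
time_s: 6.45
eef_pos: [0.577, 0.1049, 0.1399]
orientation: [[-0.886, -0.457, 0.076], [-0.455, 0.889, 0.043], [-0.087, 0.003, -0.996]]
wrist_force: [-1.8, -3.6, -4.5]
finger_gap: 0.0355
grip_force: 27.9
```

```bash
cat >> h.py <<'E'
def feel():
    o=bot.get_obs();c,s=np.cos(x[2]),np.sin(x[2]);W=np.array([[c,s,0],[-s,c,0],[0,0,1]])
    z=np.array(o["orientation"]); p=np.array(o["eef_pos"])-[x[0],x[1],0]
    g=W@(p-z[:,2]*.008)*1000
    print("F cab",(W@o["wrist_force"]).round(1),"T",(W@o["torque"]).round(2),"grasp",g.round(1),"ang",round(np.arctan2(g[2]-155,-78-g[0])+.2,3),"lean",round(np.arctan2(-z[2,0],-z[2,2]),3),"gap",round(o["finger_gap"],4),"q",np.round(o["qpos"],2)[[0,2,5,6]],o["time_s"])
E
python3 -c "
from h import *
feel()"
```

```text
F cab [-3.3 -2.4 -4.5] T [-0.67  0.78 -0.07] grasp [-136.1  -40.6  147.8] ang 0.077 lean 0.087 gap 0.0355 q [ 0.23 -0.74  0.63  1.06] 6.45
```

Request:
{"name": "carry_out", "arguments": {
  "deltas": [
    {"translation": [0.6,-0.1,0],"twist": [0,0,0]},
    {"translation": [0.6,-0.1,0],"twist": [0,0,0]},
    {"translation": [0.6,-0.1,0],"twist": [0,0,0]},
    {"translation": [0.6,0,0],"twist": [0,0,0]},
    {"translation": [0,0,0],"twist": [0,0,0]}
  ]
}}

```text
time_s: 7.08
eef_pos: [0.5759, 0.1047, 0.1403]
orientation: [[-0.886, -0.457, 0.079], [-0.455, 0.889, 0.045], [-0.091, 0.004, -0.996]]
wrist_force: [3.4, 2.1, -5.8]
finger_gap: 0.0352
grip_force: 27.8
```

```bash
python3 -c "
from h import *
feel()"
```

```text
F cab [ 4.   0.3 -5.8] T [ 0.02 -0.48 -0.36] grasp [-137.1  -40.3  148.3] ang 0.087 lean 0.091 gap 0.0352 q [ 0.24 -0.74  0.63  1.06] 7.075
```

Request:
{"name": "carry_out", "arguments": {
  "deltas": [
    {"translation": [0.4,0,0],"twist": [0,0,0]},
    {"translation": [0.4,0,0],"twist": [0,0,0]},
    {"translation": [0.4,0,0],"twist": [0,0,0]},
    {"translation": [0.4,0,0],"twist": [0,0,0]},
    {"translation": [0,0,0],"twist": [0,0,0]}
  ]
}}

```text
time_s: 7.7
eef_pos: [0.575, 0.1045, 0.1404]
orientation: [[-0.886, -0.457, 0.08], [-0.455, 0.889, 0.046], [-0.092, 0.005, -0.996]]
wrist_force: [4.1, 5.5, -4.6]
finger_gap: 0.0352
grip_force: 28.3
```

```bash
python3 -c "
from h import *
feel()"
```

```text
F cab [ 6.2  3.  -4.6] T [ 0.33 -1.07 -0.67] grasp [-138.   -40.   148.4] ang 0.09 lean 0.092 gap 0.0352 q [ 0.24 -0.74  0.62  1.06] 7.7
```

Request:
{"name": "carry_out", "arguments": {
  "deltas": [
    {"translation": [0,0.4,0],"twist": [0,0,0.3]},
    {"translation": [0,0.4,0],"twist": [0,0,0.3]},
    {"translation": [0,0.4,0],"twist": [0,0,0.3]},
    {"translation": [0,0.3,0],"twist": [0,0,0.3]},
    {"translation": [0,0,0],"twist": [0,0,0]}
  ]
}}

```text
time_s: 8.32
eef_pos: [0.5735, 0.1047, 0.14]
orientation: [[-0.895, -0.439, 0.078], [-0.437, 0.898, 0.044], [-0.089, 0.005, -0.996]]
wrist_force: [3.9, 3.7, -3.4]
finger_gap: 0.0353
grip_force: 27.9
```

```bash
python3 -c "
from h import *
feel()"
```

```text
F cab [ 5.1  1.5 -3.4] T [ 0.04 -0.7  -0.12] grasp [-139.3  -39.1  148. ] ang 0.086 lean 0.09 gap 0.0353 q [ 0.23 -0.73  0.62  1.04] 8.325
```

Request:
{"name": "carry_out", "arguments": {
  "deltas": [
    {"translation": [0.1,0,-0.5],"twist": [0,0.5,0]},
    {"translation": [0.1,0,-0.5],"twist": [0,0.5,0]},
    {"translation": [0,0,-0.5],"twist": [0,0.5,0]},
    {"translation": [0,0,0],"twist": [0,0,0]},
    {"translation": [0,0,0],"twist": [0,0,0]}
  ]
}}

```text
time_s: 8.95
eef_pos: [0.5732, 0.1045, 0.1414]
orientation: [[-0.897, -0.439, 0.055], [-0.438, 0.898, 0.032], [-0.063, 0.005, -0.998]]
wrist_force: [4.5, 3.2, -3.7]
finger_gap: 0.0353
grip_force: 27.8
```

```bash
python3 -c "
from h import *
feel()"
```

```text
F cab [ 5.5  0.8 -3.7] T [ 0.1  -0.94 -0.01] grasp [-139.4  -39.2  149.4] ang 0.108 lean 0.063 gap 0.0353 q [ 0.23 -0.74  0.66  1.06] 8.95
```

Request:
{"name": "carry_out", "arguments": {
  "deltas": [
    {"translation": [0,0,-0.5],"twist": [0,0.5,0]},
    {"translation": [0,0,-0.5],"twist": [0,0.5,0]},
    {"translation": [0,0,-0.5],"twist": [0,0.5,0]},
    {"translation": [0,0,0],"twist": [0,0,0]},
    {"translation": [0,0,0],"twist": [0,0,0]}
  ]
}}

```text
time_s: 9.57
eef_pos: [0.573, 0.1044, 0.1428]
orientation: [[-0.898, -0.439, 0.031], [-0.438, 0.899, 0.021], [-0.037, 0.005, -0.999]]
wrist_force: [3.4, 4.0, -4.5]
finger_gap: 0.0354
grip_force: 27.8
```

```bash
python3 -c "
from h import *
feel()"
```

```text
F cab [ 4.8  2.  -4.5] T [ 0.09 -0.96  0.02] grasp [-139.4  -39.2  150.8] ang 0.132 lean 0.037 gap 0.0354 q [ 0.23 -0.75  0.7   1.07] 9.575
```

Request:
{"name": "carry_out", "arguments": {
  "deltas": [
    {"translation": [0,0,-0.5],"twist": [0,0.5,0]},
    {"translation": [0,0,-0.5],"twist": [0,0.5,0]},
    {"translation": [0,0,-0.5],"twist": [0,0.5,0]},
    {"translation": [0,0,0],"twist": [0,0,0]},
    {"translation": [0,0,0],"twist": [0,0,0]}
  ]
}}

```text
time_s: 10.2
eef_pos: [0.5728, 0.1043, 0.1443]
orientation: [[-0.899, -0.439, 0.007], [-0.439, 0.899, 0.009], [-0.011, 0.005, -1.0]]
wrist_force: [3.1, 3.5, -4.8]
finger_gap: 0.0354
grip_force: 27.8
```

Request:
{"name": "carry_out", "arguments": {
  "deltas": [
    {"translation": [0.1,0,-0.5],"twist": [0,0.5,0]},
    {"translation": [0,0,-0.5],"twist": [0,0.5,0]},
    {"translation": [0,0,-0.5],"twist": [0,0.5,0]},
    {"translation": [0,0,0],"twist": [0,0,0]},
    {"translation": [0,0,0],"twist": [0,0,0]}
  ]
}}

```text
time_s: 10.82
eef_pos: [0.5727, 0.1042, 0.1458]
orientation: [[-0.898, -0.439, -0.016], [-0.439, 0.899, -0.002], [0.016, 0.005, -1.0]]
wrist_force: [3.2, 3.2, -4.7]
finger_gap: 0.0354
grip_force: 27.8
```

Request:
{"name": "carry_out", "arguments": {
  "deltas": [
    {"translation": [0.1,0,-0.5],"twist": [0,0.5,0]},
    {"translation": [0,0,-0.5],"twist": [0,0.5,0]},
    {"translation": [0,0,-0.5],"twist": [0,0.5,0]},
    {"translation": [0,0,0],"twist": [0,0,0]},
    {"translation": [0,0,0],"twist": [0,0,0]}
  ]
}}

```text
time_s: 11.45
eef_pos: [0.5726, 0.1041, 0.1472]
orientation: [[-0.898, -0.439, -0.04], [-0.438, 0.899, -0.014], [0.042, 0.005, -0.999]]
wrist_force: [1.1, 2.8, -5.3]
finger_gap: 0.0354
grip_force: 27.8
```

Request:
{"name": "carry_out", "arguments": {
  "deltas": [
    {"translation": [0.5,0.2,0],"twist": [0,0,0.2]},
    {"translation": [0.5,0.3,0],"twist": [0,0,0.2]},
    {"translation": [0,0,0],"twist": [0,0,0]},
    {"translation": [0,0,0],"twist": [0,0,0]},
    {"translation": [0,0,0],"twist": [0,0,0]}
  ]
}}

```text
time_s: 12.08
eef_pos: [0.5723, 0.1042, 0.1474]
orientation: [[-0.901, -0.433, -0.039], [-0.432, 0.902, -0.014], [0.041, 0.004, -0.999]]
wrist_force: [4.6, 3.4, -7.1]
finger_gap: 0.0349
grip_force: 27.6
```

```bash
python3 -c "
from h import *
feel()"
```

```text
F cab [ 5.6  0.9 -7.1] T [ 0.12 -1.21  0.44] grasp [-139.5  -39.1  155.4] ang 0.207 lean -0.041 gap 0.0349 q [ 0.22 -0.77  0.82  1.11] 12.075
```

Request:
{"name": "carry_out", "arguments": {
  "deltas": [
    {"translation": [0,0,-0.5],"twist": [0,0.5,0]},
    {"translation": [0,0,-0.5],"twist": [0,0.5,0]},
    {"translation": [0,0,-0.5],"twist": [0,0.5,0]},
    {"translation": [0,0,0],"twist": [0,0,0]},
    {"translation": [0,0,0],"twist": [0,0,0]}
  ]
}}

```text
time_s: 12.7
eef_pos: [0.5722, 0.1041, 0.1489]
orientation: [[-0.9, -0.432, -0.062], [-0.432, 0.902, -0.025], [0.067, 0.004, -0.998]]
wrist_force: [5.5, 2.9, -6.9]
finger_gap: 0.0354
grip_force: 27.7
```

Request:
{"name": "carry_out", "arguments": {
  "deltas": [
    {"translation": [0,0,-0.5],"twist": [0,0.5,0]},
    {"translation": [0,0,-0.5],"twist": [0,0.5,0]},
    {"translation": [0,0,-0.5],"twist": [0,0.5,0]},
    {"translation": [0,0,0],"twist": [0,0,0]},
    {"translation": [0,0,0],"twist": [0,0,0]}
  ]
}}

```text
time_s: 13.32
eef_pos: [0.5721, 0.1041, 0.1503]
orientation: [[-0.898, -0.432, -0.086], [-0.431, 0.902, -0.037], [0.094, 0.004, -0.996]]
wrist_force: [4.3, 1.5, -7.6]
finger_gap: 0.0356
grip_force: 27.6
```

Request:
{"name": "carry_out", "arguments": {
  "deltas": [
    {"translation": [0.1,0,-0.5],"twist": [0,0.5,0]},
    {"translation": [0,0,-0.5],"twist": [0,0.5,0]},
    {"translation": [0,0,-0.5],"twist": [0,0.5,0]},
    {"translation": [0,0,0],"twist": [0,0,0]},
    {"translation": [0,0,0],"twist": [0,0,0]}
  ]
}}

```text
time_s: 13.95
eef_pos: [0.572, 0.104, 0.1518]
orientation: [[-0.895, -0.432, -0.11], [-0.43, 0.902, -0.048], [0.12, 0.004, -0.993]]
wrist_force: [5.1, 1.0, -5.9]
finger_gap: 0.0354
grip_force: 27.7
```

Request:
{"name": "carry_out", "arguments": {
  "deltas": [
    {"translation": [0.1,0,-0.5],"twist": [0,0.5,0]},
    {"translation": [0,0,-0.5],"twist": [0,0.5,0]},
    {"translation": [0,0,-0.5],"twist": [0,0.5,0]},
    {"translation": [0,0,0],"twist": [0,0,0]},
    {"translation": [0,0,0],"twist": [0,0,0]}
  ]
}}

```text
time_s: 14.58
eef_pos: [0.5719, 0.104, 0.1533]
orientation: [[-0.892, -0.432, -0.134], [-0.428, 0.902, -0.059], [0.147, 0.004, -0.989]]
wrist_force: [4.0, 0.1, -6.3]
finger_gap: 0.0353
grip_force: 27.7
```

```bash
python3 -c "
from h import *
feel()"
```

```text
F cab [ 3.6 -1.7 -6.3] T [-0.33 -0.98  0.47] grasp [-139.1  -39.1  161.2] ang 0.301 lean -0.147 gap 0.0353 q [ 0.2  -0.77  0.96  1.16] 14.575
```

Request:
{"name": "carry_out", "arguments": {
  "deltas": [
    {"translation": [0.2,-0.1,-0.5],"twist": [0,0.5,0]},
    {"translation": [0.1,0,-0.5],"twist": [0,0.5,0]},
    {"translation": [0,0,-0.5],"twist": [0,0.5,0]},
    {"translation": [0,0,0],"twist": [0,0,0]},
    {"translation": [0,0,0],"twist": [0,0,0]}
  ]
}}

```text
time_s: 15.2
eef_pos: [0.5719, 0.104, 0.1548]
orientation: [[-0.888, -0.432, -0.157], [-0.427, 0.902, -0.07], [0.172, 0.005, -0.985]]
wrist_force: [2.8, -0.3, -8.1]
finger_gap: 0.0354
grip_force: 27.6
```

Request:
{"name": "carry_out", "arguments": {
  "deltas": [
    {"translation": [0.3,0,0],"twist": [0,0,0]},
    {"translation": [0.3,0,0],"twist": [0,0,0]},
    {"translation": [0,0,-0.5],"twist": [0,0.5,0]},
    {"translation": [0,0,-0.5],"twist": [0,0.5,0]},
    {"translation": [0,0,0],"twist": [0,0,0]}
  ]
}}

```text
time_s: 15.82
eef_pos: [0.5718, 0.104, 0.156]
orientation: [[-0.885, -0.432, -0.173], [-0.425, 0.902, -0.078], [0.189, 0.005, -0.982]]
wrist_force: [5.6, 0.1, -8.1]
finger_gap: 0.0353
grip_force: 27.6
```

```bash
python3 -c "
from h import *
feel()"
```

```text
F cab [ 5.  -2.5 -8.1] T [-0.45 -1.26  0.48] grasp [-138.9  -39.   163.8] ang 0.344 lean -0.19 gap 0.0353 q [ 0.19 -0.77  1.02  1.17] 15.825
```

Request:
{"name": "carry_out", "arguments": {
  "deltas": [
    {"translation": [0.1,-0.2,-0.5],"twist": [0,0.5,-0.1]},
    {"translation": [0.1,-0.1,-0.5],"twist": [0,0.5,-0.1]},
    {"translation": [0,0,-0.5],"twist": [0,0.5,0]},
    {"translation": [0,0,0],"twist": [0,0,0]},
    {"translation": [0,0,0],"twist": [0,0,0]}
  ]
}}

```text
time_s: 16.45
eef_pos: [0.5718, 0.1039, 0.1575]
orientation: [[-0.879, -0.435, -0.195], [-0.426, 0.9, -0.088], [0.214, 0.006, -0.977]]
wrist_force: [4.2, 2.2, -8.1]
finger_gap: 0.0353
grip_force: 27.6
```

Request:
{"name": "carry_out", "arguments": {
  "deltas": [
    {"translation": [0.1,0,-0.5],"twist": [0,0.5,0]},
    {"translation": [0.1,0,-0.5],"twist": [0,0.5,0]},
    {"translation": [0,0,-0.5],"twist": [0,0.5,0]},
    {"translation": [0,0,0],"twist": [0,0,0]},
    {"translation": [0,0,0],"twist": [0,0,0]}
  ]
}}

```text
time_s: 17.08
eef_pos: [0.5718, 0.1039, 0.159]
orientation: [[-0.873, -0.435, -0.219], [-0.424, 0.9, -0.1], [0.24, 0.006, -0.971]]
wrist_force: [3.5, 3.7, -9.0]
finger_gap: 0.0358
grip_force: 27.6
```

Request:
{"name": "carry_out", "arguments": {
  "deltas": [
    {"translation": [0.1,0,-0.5],"twist": [0,0.5,0]},
    {"translation": [0.1,0,-0.5],"twist": [0,0.5,0]},
    {"translation": [0,0,-0.5],"twist": [0,0.5,0]},
    {"translation": [0,0,0],"twist": [0,0,0]},
    {"translation": [0,0,0],"twist": [0,0,0]}
  ]
}}

```text
time_s: 17.7
eef_pos: [0.5718, 0.1039, 0.1604]
orientation: [[-0.867, -0.436, -0.242], [-0.421, 0.9, -0.111], [0.266, 0.006, -0.964]]
wrist_force: [-0.6, 3.2, -6.0]
finger_gap: 0.0351
grip_force: 27.7
```

```bash
python3 -c "
from h import *
feel()"
```

```text
F cab [ 1.   3.1 -6. ] T [ 0.61 -0.71 -0.13] grasp [-138.3  -39.1  168.1] ang 0.414 lean -0.269 gap 0.0351 q [ 0.18 -0.77  1.12  1.2 ] 17.7
```

Request:
{"name": "carry_out", "arguments": {
  "deltas": [
    {"translation": [0.5,0.2,0.1],"twist": [0,0,0.2]},
    {"translation": [0.5,0.3,0.1],"twist": [0,0,0.2]},
    {"translation": [0.5,0.2,0.2],"twist": [0,0,0.2]},
    {"translation": [0,0,0],"twist": [0,0,0]},
    {"translation": [0,0,0],"twist": [0,0,0]}
  ]
}}

```text
time_s: 18.32
eef_pos: [0.5703, 0.1039, 0.1605]
orientation: [[-0.872, -0.426, -0.242], [-0.412, 0.905, -0.111], [0.266, 0.003, -0.964]]
wrist_force: [-1.1, 4.3, -7.4]
finger_gap: 0.0353
grip_force: 27.7
```

```bash
python3 -c "
from h import *
feel()"
```

```text
F cab [ 1.   4.3 -7.4] T [ 0.85 -0.84 -0.04] grasp [-139.6  -38.5  168.2] ang 0.411 lean -0.269 gap 0.0353 q [ 0.17 -0.76  1.12  1.19] 18.325
```

```bash
cat >> h.py <<'E'
def swing(th,n=5):
    o=bot.get_obs();h=cpt([-.067,.0995,.155]);p=np.array(o["eef_pos"]);Rm=R.from_matrix(o["orientation"])
    d=R.from_rotvec([0,0,-th/n])
    print(th,"t",np.round(Rm.inv().apply(h+d.apply(p-h)-p)*1000,2),"w",np.round(np.degrees((Rm.inv()*d*Rm).as_rotvec()),2))
def arm():
    "residual force in door frame by measured yaw"
    o=bot.get_obs();M=np.array(o["orientation"]);a=np.arctan2(M[1,1],M[0,1])-np.pi/2
    c,s=np.cos(a),np.sin(a);W=np.array([[c,s,0],[-s,c,0],[0,0,1]])
    h=cpt([-.067,.0995,.155]);p=np.array(o["eef_pos"])-M[:,2]*.008
    print("door~",round(x[2]-a,3),"F door",(W@o["wrist_force"]).round(1),"T",(W@o["torque"]).round(2),"rad mm",round(1000*np.hypot(*(p-h)[:2]),1),"grasp rel hinge",(W@(p-h)*1000).round(1),"q",np.round(o["qpos"],2),o["time_s"])
E
python3 -c "
from h import *
arm();swing(.1);swing(.2);swing(.5)"
```

```text
door~ 0.038 F door [ 0.9  4.4 -7.4] T [ 0.88 -0.8  -0.04] rad mm 155.9 grasp rel hinge [ -67.4 -140.6   13.2] q [ 0.17  0.74 -0.76  1.8   0.52  1.12  1.19] 18.325
0.1 t [2.7  1.42 0.75] w [-0.3 -0.   1.1]
0.2 t [5.37 2.89 1.49] w [-0.61 -0.01  2.21]
0.5 t [13.19  7.64  3.66] w [-1.52 -0.02  5.52]
```

Request:
{"name": "carry_out", "arguments": {
  "deltas": [
    {"translation": [0,0.5,-0.8],"twist": [0,0.8,0]},
    {"translation": [1.4,0.7,0.4],"twist": [-0.1,0,0.5]},
    {"translation": [1.4,0.7,0.4],"twist": [-0.2,0,0.6]},
    {"translation": [1.4,0.7,0.4],"twist": [-0.2,0,0.6]},
    {"translation": [0,0,0],"twist": [0,0,0]}
  ]
}}

```text
time_s: 18.95
eef_pos: [0.5653, 0.1042, 0.1613]
orientation: [[-0.881, -0.398, -0.258], [-0.382, 0.918, -0.109], [0.28, 0.003, -0.96]]
wrist_force: [-0.9, 1.8, -7.3]
finger_gap: 0.0354
grip_force: 27.7
```

```bash
python3 -c "
from h import *
arm();feel();swing(.1)"
```

```text
door~ 0.069 F door [-0.1  2.  -7.3] T [ 0.45 -0.63 -0.1 ] rad mm 155.8 grasp rel hinge [ -67.3 -140.5   14. ] q [ 0.17  0.74 -0.76  1.8   0.5   1.13  1.17] 18.95
F cab [-0.   2.  -7.3] T [ 0.41 -0.66 -0.1 ] grasp [-143.8  -36.   169. ] ang 0.409 lean -0.283 gap 0.0354 q [ 0.17 -0.76  1.13  1.17] 18.95
0.1 t [2.68 1.42 0.79] w [-0.32 -0.    1.1 ]
```

Request:
{"name": "carry_out", "arguments": {
  "deltas": [
    {"translation": [2.7,1.5,0.8],"twist": [-0.3,0,1.1]},
    {"translation": [2.7,1.5,0.8],"twist": [-0.3,0,1.1]},
    {"translation": [2.7,1.4,0.8],"twist": [-0.3,0,1.1]},
    {"translation": [2.7,1.4,0.8],"twist": [-0.3,0,1.1]},
    {"translation": [2.7,1.4,0.8],"twist": [-0.3,0,1.1]}
  ]
}}

```text
time_s: 19.58
eef_pos: [0.5497, 0.1059, 0.1613]
orientation: [[-0.915, -0.303, -0.266], [-0.292, 0.953, -0.084], [0.279, 0.001, -0.96]]
wrist_force: [0.5, -1.1, -7.4]
finger_gap: 0.0356
grip_force: 27.8
```

```bash
python3 -c "
from h import *
arm();swing(.15);swing(.4)"
```

```text
door~ 0.17 F door [ 0.2 -1.2 -7.4] T [ 0.06 -0.75  0.01] rad mm 155.7 grasp rel hinge [ -67.2 -140.4   13.9] q [ 0.18  0.72 -0.75  1.83  0.47  1.09  1.09] 19.575
0.15 t [4.01 2.15 1.17] w [-0.48 -0.    1.65]
0.4 t [10.56  6.    3.08] w [-1.28 -0.    4.4 ]
```

Moving freely. I'll continue at about 0.15 rad, then swing faster.

Request:
{"name": "carry_out", "arguments": {
  "deltas": [
    {"translation": [4,2.1,1.2],"twist": [-0.5,0,1.65]},
    {"translation": [4,2.1,1.2],"twist": [-0.5,0,1.65]},
    {"translation": [4,2.1,1.2],"twist": [-0.5,0,1.65]},
    {"translation": [4,2.1,1.1],"twist": [-0.5,0,1.65]},
    {"translation": [4,2.1,1.2],"twist": [-0.4,0,1.65]}
  ]
}}

```text
time_s: 20.2
eef_pos: [0.5268, 0.1111, 0.1612]
orientation: [[-0.948, -0.157, -0.276], [-0.151, 0.988, -0.043], [0.28, 0.001, -0.96]]
wrist_force: [2.1, -2.0, -6.9]
finger_gap: 0.0355
grip_force: 27.8
```

Request:
{"name": "carry_out", "arguments": {
  "deltas": [
    {"translation": [4,2.1,1.2],"twist": [-0.5,0,1.65]},
    {"translation": [4,2.1,1.2],"twist": [-0.5,0,1.65]},
    {"translation": [4,2.1,1.2],"twist": [-0.5,0,1.65]},
    {"translation": [4,2.1,1.1],"twist": [-0.5,0,1.65]},
    {"translation": [4,2.1,1.2],"twist": [-0.4,0,1.65]}
  ]
}}

```text
time_s: 20.82
eef_pos: [0.5051, 0.1197, 0.1612]
orientation: [[-0.96, -0.008, -0.28], [-0.008, 1.0, -0.001], [0.28, 0.001, -0.96]]
wrist_force: [1.9, -0.5, -7.1]
finger_gap: 0.0351
grip_force: 27.8
```

```bash
python3 -c "
from h import *
arm();swing(.3)"
```

```text
door~ 0.47 F door [ 1.9 -0.5 -7.1] T [ 0.13 -1.   -0.12] rad mm 155.6 grasp rel hinge [ -67.  -140.5   13.8] q [ 0.18  0.67 -0.72  1.93  0.36  0.97  0.85] 20.825
0.3 t [7.97 4.4  2.32] w [-0.96 -0.    3.3 ]
```

Request:
{"name": "carry_out", "arguments": {
  "deltas": [
    {"translation": [8,4.4,2.3],"twist": [-1,0,3.3]},
    {"translation": [8,4.4,2.3],"twist": [-1,0,3.3]},
    {"translation": [8,4.4,2.3],"twist": [-0.9,0,3.3]},
    {"translation": [8,4.4,2.3],"twist": [-1,0,3.3]},
    {"translation": [8,4.4,2.4],"twist": [-0.9,0,3.3]}
  ]
}}

```text
time_s: 21.45
eef_pos: [0.4667, 0.1463, 0.1613]
orientation: [[-0.919, 0.289, -0.267], [0.277, 0.957, 0.082], [0.279, 0.002, -0.96]]
wrist_force: [3.3, 0.2, -8.9]
finger_gap: 0.0353
grip_force: 27.7
```

```bash
python3 -c "
from h import *
arm();swing(.3)"
```

```text
door~ 0.771 F door [ 3.2  1.1 -8.9] T [ 0.58 -1.3  -0.34] rad mm 155.4 grasp rel hinge [ -66.7 -140.4   14. ] q [ 0.15  0.62 -0.69  2.03  0.24  0.84  0.62] 21.45
0.3 t [7.96 4.39 2.32] w [-0.96 -0.01  3.3 ]
```

Request:
{"name": "carry_out", "arguments": {
  "deltas": [
    {"translation": [8,4.4,2.3],"twist": [-1,0,3.3]},
    {"translation": [8,4.4,2.3],"twist": [-1,0,3.3]},
    {"translation": [8,4.4,2.3],"twist": [-0.9,0,3.3]},
    {"translation": [8,4.4,2.3],"twist": [-1,0,3.3]},
    {"translation": [8,4.4,2.4],"twist": [-0.9,0,3.3]}
  ]
}}

```text
time_s: 22.08
eef_pos: [0.4379, 0.183, 0.1615]
orientation: [[-0.796, 0.56, -0.231], [0.537, 0.829, 0.158], [0.279, 0.002, -0.96]]
wrist_force: [5.5, -0.6, -9.9]
finger_gap: 0.0354
grip_force: 27.7
```

```bash
python3 -c "
from h import *
arm();swing(.3)"
```

```text
door~ 1.072 F door [ 4.9  2.6 -9.9] T [ 0.83 -1.61 -0.45] rad mm 155.1 grasp rel hinge [ -66.4 -140.2   14.2] q [ 0.09  0.57 -0.65  2.11  0.13  0.7   0.38] 22.075
0.3 t [7.95 4.37 2.32] w [-0.96 -0.01  3.3 ]
```

Request:
{"name": "carry_out", "arguments": {
  "deltas": [
    {"translation": [9.2,5.2,2.8],"twist": [-1.1,0,3.85]},
    {"translation": [9.2,5.2,2.8],"twist": [-1.1,0,3.85]},
    {"translation": [9.2,5.2,2.8],"twist": [-1.1,0,3.85]},
    {"translation": [9.2,5.2,2.8],"twist": [-1.1,0,3.85]},
    {"translation": [9.2,5.2,2.8],"twist": [-1.1,0,3.85]}
  ]
}}

```text
time_s: 22.7
eef_pos: [0.4199, 0.2341, 0.1611]
orientation: [[-0.563, 0.81, -0.164], [0.778, 0.587, 0.227], [0.28, 0.0, -0.96]]
wrist_force: [5.9, -2.2, -7.8]
finger_gap: 0.0354
grip_force: 27.9
```

```bash
python3 -c "
from h import *
arm();show()"
```

```text
door~ 1.422 F door [ 5.2  3.5 -7.8] T [ 1.14 -1.67 -0.49] rad mm 154.6 grasp rel hinge [ -66.1 -139.8   13.8] q [-0.03  0.53 -0.58  2.17 -0.    0.54  0.08] 22.7
{'time_s': 22.7, 'qpos': [-0.031, 0.53, -0.58, 2.172, -0.003, 0.536, 0.081], 'eef_pos': [0.42, 0.234, 0.161], 'wrist_force': [5.876, -2.166, -7.774], 'torque': [-0.683, -1.897, -0.486], 'finger_gap': 0.035, 'grip_force': 27.866}
cabframe [-0.2154  0.1463  0.1611] [-0.56  0.78  0.28] [-0.16  0.23 -0.96]
```

Request:
{"name": "carry_out", "arguments": {
  "deltas": [
    {"translation": [0,0,0],"twist": [0,0,0]},
    {"translation": [0,0,0],"twist": [0,0,0]},
    {"translation": [0,0,0],"twist": [0,0,0]},
    {"translation": [0,0,0],"twist": [0,0,0]},
    {"translation": [0,0,0],"twist": [0,0,0]}
  ],
  "gripper": 0
}}

```text
time_s: 23.32
eef_pos: [0.4187, 0.2335, 0.1607]
orientation: [[-0.566, 0.807, -0.167], [0.775, 0.59, 0.225], [0.281, -0.002, -0.96]]
wrist_force: [0.2, -0.0, -0.3]
finger_gap: 0.0854
grip_force: 0.0
```

```bash
python3 - <<'E'
from h import *
import cv2
arm();show()
cv2.imwrite("pics/w3.png",bot.read_camera("wrist"))
E
```

```text
door~ 1.417 F door [ 0.1  0.1 -0.3] T [-0.01 -0.33 -0.02] rad mm 155.9 grasp rel hinge [ -67.  -140.8   13.4] q [-0.03  0.53 -0.58  2.17 -0.    0.54  0.08] 23.325
{'time_s': 23.325, 'qpos': [-0.031, 0.531, -0.581, 2.173, -0.003, 0.538, 0.084], 'eef_pos': [0.419, 0.233, 0.161], 'wrist_force': [0.172, -0.015, -0.28], 'torque': [-0.274, -0.183, -0.018], 'finger_gap': 0.085, 'grip_force': 0.0}
cabframe [-0.2168  0.1464  0.1607] [-0.57  0.78  0.28] [-0.17  0.23 -0.96]
```

View pics/w3.png

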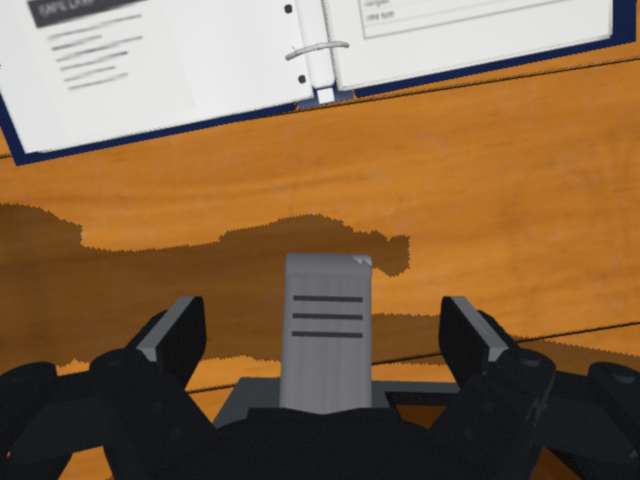

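The paddle (285-372, 255-410) has dropped and is free, with the fingers clear on both sides. I'll retreat upward.

Request:
{"name": "carry_out", "arguments": {
  "deltas": [
    {"translation": [4,0,-15],"twist": [0,0,0]},
    {"translation": [6,0,-18],"twist": [0,0,0]},
    {"translation": [6,0,-18],"twist": [0,0,0]},
    {"translation": [6,0,-18],"twist": [0,0,0]},
    {"translation": [6,0,-18],"twist": [0,0,0]}
  ]
}}

```text
time_s: 24.0
eef_pos: [0.4173, 0.2358, 0.2538]
orientation: [[-0.567, 0.807, -0.166], [0.775, 0.591, 0.225], [0.28, -0.001, -0.96]]
wrist_force: [-0.1, -0.6, 0.1]
finger_gap: 0.0855
grip_force: 0.0
```

Request:
{"name": "carry_out", "arguments": {
  "deltas": [
    {"translation": [5,0,-10],"twist": [0,0,0]},
    {"translation": [0,0,0],"twist": [0,0,0]},
    {"translation": [0,0,0],"twist": [0,0,0]},
    {"translation": [0,0,0],"twist": [0,0,0]},
    {"translation": [0,0,0],"twist": [0,0,0]}
  ]
}}

```text
time_s: 24.62
eef_pos: [0.4161, 0.2373, 0.2627]
orientation: [[-0.566, 0.807, -0.168], [0.775, 0.59, 0.225], [0.281, -0.003, -0.96]]
wrist_force: [-0.1, 0.2, -0.6]
finger_gap: 0.0857
grip_force: 0.0
```

```bash
python3 - <<'E'
from h import *
import cv2
arm()
a=bot.read_camera("scene")[150:330,100:340];b=bot.read_camera("side")[110:290,270:510]
cv2.imwrite("pics/end.png",np.hstack([cv2.resize(i,(400,300)) for i in(a,b)]))
E
```

```text
door~ 1.417 F door [-0.3  0.  -0.6] T [ 0.01 -0.3  -0.01] rad mm 157.9 grasp rel hinge [ -71.6 -140.7  115.4] q [ 0.03  0.38 -0.65  2.07 -0.08  0.78  0.11] 24.625
```

View pics/end.png

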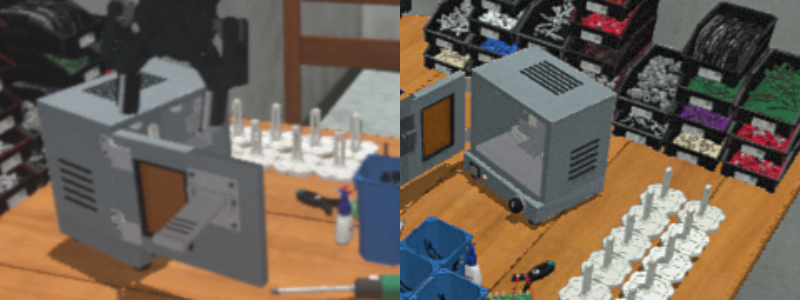

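The door stands open by about 80°, the paddle hangs at rest (left crop, 190,225), the gripper is clear, and the bystanders in view have not moved.

```bash
python3 -c "
from workcell import bot
print(bot.sign_off())"
```

```text
the job is handed in; nothing more can be done
None
```

I handed the job in at about 25 s: the cabinet door stands open by about 1.4 rad (81°), the paddle has dropped back to rest, and the gripper is clear of everything. The pawl let go at a paddle angle of about 0.4 rad. The sign-off returned no verdict.

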